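# Sweep the walnut shells into the scrap tray and shut it

## Robot

A 6-joint arm with a two-finger parallel gripper is mounted at the origin on a cart in front of the work surface, level with it; the furniture and walls round the work are solid. World frame = base frame: x ahead of the robot, y to its left, z up, the work surface at z = 0. Lengths are in m, angles in rad, forces in N, time in s.
With the tool pointing down it reaches from about 0.325 to 0.875 m from the base axis. Payload 4.4 kg.
Tool frame: the origin (TCP) lies midway between the tips of the shut fingers; the grasp point (between the pads) lies 19 mm behind it; y points along the fingers, x is the direction in which the jaws open and shut, and the axes are right-handed (so a half turn about y gives the same grasp; the last joint's range is limited). The gripper opens to 85 mm and grips with 20 to 120 N. Pads are 22 mm wide; open, the fingers measure 114 mm over their backs; the gripper's body (76 mm by 85 mm) begins 54 mm behind the grasp point. The pads swing forward as they close: fully open they stand 13 mm farther back than shut.
Start: joints at [1.083, 0.207, 1.542, -0, 1.393, -0.15], TCP at [0.191, 0.543, 0.231] pointing down, gripper open.
Joint ranges: [-2.73, 2.73], [-0.86, 2.22], [0.23, 2.46], [-1.11, 4.25], [0.08, 2.63], [-2.82, 2.82]. Speed limits (rad/s): [2.79, 2.79, 3.14, 3.14, 3.14, 3.14].

## Interface

Orientations are given as a unit quaternion [x, y, z, w].
In Python, from cell import env, optics, models gives the robot as it stands.
- The arm moves only by the shell command python3 -m crank 'ROWS'. ROWS is JSON, a list that holds one entry, the list of rows, each a list of 7 numbers: the turn, a rotation vector about the tool's x, y, z in rad, then the shift along the tool's x, y, z in mm, then the gripper's target within -1 to 1 (fully open at 1, half-way at 0, shut at -1). In form: [[[wx, wy, wz, dx, dy, dz, fingers], ...]]. A call has 1 to 10 rows; each row shifts and turns the commanded pose from where the row before left it, along the tool's axes as they then stand; what a row does not reach is not made up. A row lasts 1/8 s, in which the tool goes at most 62.5 mm and 10.7 degrees, less where a joint would pass 70% of its speed; a pose out of reach is approached as far as the arm can. A call with a gripper value outside its range is refused whole. The fingers move at their own pace and stop on an object; the grip force is fixed at half the most. Time passes only in rows, so rows that do not move let the fingers close. It gives the time, the measured TCP pose, the force and the opening at its end, in the units of the state.
- env.read_state(): the state, without advancing time (a new reading comes with each control period).
- optics.read_camera(name): name is "scene" or "top" or "wrist"; returns the picture (384x512x3 uint8, red, green, blue); there is no depth.
- optics.get_calibration(name): a dict with "vertical_fov" (degrees; the focal length in pixels is half the picture's height over the tangent of half this angle, whatever the lens; pixels are square), "cx", "cy" (the principal point, pixels), "world_from_camera" (4x4, takes a point from camera to world coordinates). Camera axes: x right, y down, z forward; pixel columns grow to the right and rows downward; lengths in m; the calibration is good to about 2 mm. A picture is of the moment at which its call begins: read the wrist's pose just before it. get_calibration takes no time and is no camera call; for the wrist camera it gives the pose at the moment of the call.
- env.finish_job(): hands the job in, once; it reports no verdict.
Trained networks look in the newest picture that a camera, given by its name, has taken for a name from the list of things; names that differ only in an ending like _2 or _b are one class to them, and where a whole thing is asked for, a point or a joint stands for the part that bears it (a point fixed in the world has none). Each returns a list of dicts, best first, with "conf" (0 to 1); they miss things now and then, are a little off and sometimes report something else, mostly with a low value. They report only what shows in the picture. A call takes as long as a camera call.
- models.look_for(camera, thing): "extent" ([left, top, width, height] as shares, 0 to 1, of the picture: columns of its width, rows of its height, round what is visible of it).
- models.mark_of(camera, thing): "xy" ([column, row] as shares, 0 to 1, of the picture: columns of its width, rows of its height: a listed point, or the origin of a listed thing).
The state is a dict: "clock": time; "qpos": joint angles; "joint_vel": joint speeds; "joint_torque": joint torques, N m; "eef_pos": TCP position; "tcp_rot": TCP orientation; "wrist_force": force on the tool from outside, world axes, zero at the start; "moment": the same for the moment, N m; "width": opening from 0.0 (shut) to 1.0 (fully open).
Only numpy, scipy, OpenCV 4.12 (cv2) and the standard library are available. Lean on these libraries where they do the work, as an engineer would, in place of code of your own. Each camera call takes 0.05 s, during which the arm holds its last target.

## Task

Clear the nut shells off the bamboo chopping board with the fingertips alone: hook them inside the front of the half-open scrap tray under the board and draw it all the way out to its stop, sweep the four walnut half-shells over the end of the board into it, then push the tray fully home with the shells inside. Pinch and lift nothing, be gentle enough not to crack a shell or strain the tray, and leave the garlic, the onion and the salt shaker where they stand.

Things in the scene. Friction and masses are not known exactly. Their poses are not given: they have to be found in the camera images.
- board_unit: Fixed bamboo chopping board on a frame. Origin on the worktop (z = 0) under the middle of the end edge above the tray; y runs along the board away from the tray, x across it, z up. Board: y 0 to 386, x -113 to +113 mm, flat top 69 and underside 52 mm above the worktop. The scrap tray slides out in the -y direction from under the end edge.
- tray (a joint): How far the scrap tray is drawn out, in m: 0 = fully home (its front then stands 3 mm proud of the board's end edge), 0.13 = against its outer stop. It starts partly out (0.060 to 0.080). It slides with about 1.5 N of friction and stays where it is left.
- tray_front (a point): Middle of the tray's wooden front, at the bottom of its 60 mm wide finger notch, 40 mm above the worktop, midway through the front's 12 mm thickness; axes as board_unit; it moves with the tray. Beside the notch the front is 50 high; it is 226 wide. The clear gap between its inner face and the board's end edge is the joint value less 9 mm.
- tray_in (a point): Centre of the floor of the open steel pan behind the front, 7 mm above the worktop; axes as board_unit; it moves with the tray. The pan is 176 wide (x) and 234 long (y) inside, its rim 46 above the worktop.
- shell_a: Walnut half-shell, a dome about 38 x 33 mm and 18 high, widest 4 to 5 mm above its rim, 10 to 20 g, lying on the board open side down. Origin at the centre of the open face (underside).
- shell_b: Walnut half-shell, a dome about 38 x 33 mm and 18 high, widest 4 to 5 mm above its rim, 10 to 20 g, lying on the board open side down. Origin at the centre of the open face (underside).
- shell_c: Walnut half-shell, a dome about 38 x 33 mm and 18 high, widest 4 to 5 mm above its rim, 10 to 20 g, lying on the board open side down. Origin at the centre of the open face (underside).
- shell_d: Walnut half-shell, a dome about 38 x 33 mm and 18 high, widest 4 to 5 mm above its rim, 10 to 20 g, lying on the board open side down. Origin at the centre of the open face (underside).
- garlic: Loose garlic bulb, 42 across and 53 high, resting a little askew on the board beyond the shells; origin at the centre of its root end (underside). To be left alone.
- onion: Loose brown onion, 70 across and 93 high, standing on the board near its far end; origin at the centre of its underside. To be left alone.
- salt_shaker: Loose glass salt shaker, 44 across and 90 high, on the worktop beside the tray, on its +x side; origin at the centre of its underside. To be left alone.

How it is judged:
By the outcome, as a careful person would: the job done as asked, in the order asked, and still so for the second after the job is handed in, with the robot touching nothing.
It also fails if it takes over 69 s, if anything falls off the work surface, if the arm or the gripper's body presses on something with over 40 N, if the wrist force passes 120 N, or if a joint passes its speed limit or range.

## Working session

There is one attempt and no reset: what is moved stays moved. The work goes in short steps, Python scripts to look and compute and a shell command to move; the robot and the scene stay as the last step left them, time stands still between calls to the robot, and variables do not carry over. Pictures are saved under pics/ and viewed, and the job is handed in when it is done.

```bash
ls; mkdir -p pics
cat > h.py <<'E'
import numpy as np, cv2
from cell import env, optics, models
from scipy.spatial.transform import Rotation as R
def snap(n,f):
    im=optics.read_camera(n); cv2.imwrite('pics/'+f+'.png',im[:,:,::-1]); return im
def ray(n,u,v,cal=None):
    c=cal or optics.get_calibration(n); f=192/np.tan(np.radians(c['vertical_fov'])/2)
    T=np.array(c['world_from_camera']); d=T[:3,:3]@np.array([(u-c['cx'])/f,(v-c['cy'])/f,1]); return T[:3,3],d
def onz(n,u,v,z,cal=None):
    o,d=ray(n,u,v,cal); return o+d*(z-o[2])/d[2]
def proj(n,p):
    c=optics.get_calibration(n); f=192/np.tan(np.radians(c['vertical_fov'])/2)
    T=np.array(c['world_from_camera']); q=T[:3,:3].T@(np.array(p)-T[:3,3]); return q[0]/q[2]*f+c['cx'],q[1]/q[2]*f+c['cy']
E
python3 - <<'E'
from h import *
s=env.read_state(); print({k:np.round(v,3).tolist() for k,v in s.items()})
print(R.from_quat(s['tcp_rot']).as_matrix().round(3))
for n in ['scene','top']:
    snap(n,n+'0')
    print(n,optics.get_calibration(n))
    for t in ['board_unit','tray_front','tray_in','shell_a','garlic','onion','salt_shaker']:
        print(t,[(round(d['conf'],2),(np.array(d['xy'])*[512,384]).round(1).tolist()) for d in models.mark_of(n,t)])
E
```

```text
pics
{'clock': 0.0, 'qpos': [1.083, 0.207, 1.543, 0.0, 1.393, -0.15], 'joint_vel': [-0.0, 0.0, -0.0, 0.0, -0.001, 0.002], 'joint_torque': [-0.001, -38.306, -29.158, -0.0, 0.011, 0.0], 'eef_pos': [0.19, 0.542, 0.23], 'tcp_rot': [0.577, 0.408, -0.41, -0.577], 'wrist_force': [0.292, -1.464, 0.28], 'moment': [-0.013, -0.012, -0.054], 'width': 1.001}
[[ 0.331 -0.001 -0.943]
 [ 0.943 -0.002  0.331]
 [-0.002 -1.     0.   ]]
scene {'vertical_fov': 52.3230926385634, 'cx': 263.69822500226445, 'cy': 189.94073998943662, 'world_from_camera': array([[ 0.87916583, -0.25177978,  0.40456691,  0.0943387 ],
       [-0.47644453, -0.47915937,  0.73716139, -0.55265057],
       [ 0.0082497 , -0.84084079, -0.54121964,  0.61404537],
       [ 0.        ,  0.        ,  0.        ,  1.        ]])}
board_unit [(0.29, [328.1, 242.0])]
tray_front [(0.81, [323.8, 240.4])]
tray_in [(0.46, [327.2, 241.6])]
shell_a [(0.68, [270.5, 231.0]), (0.63, [242.5, 210.0]), (0.6, [288.4, 215.4]), (0.44, [254.1, 196.7])]
garlic [(0.51, [208.1, 184.1])]
onion [(0.92, [169.9, 199.8])]
salt_shaker [(0.88, [344.0, 211.5])]
top {'vertical_fov': 51.009149519406236, 'cx': 253.86151072263476, 'cy': 192.74450934869535, 'world_from_camera': array([[ 0.01761185, -0.98454174,  0.17426238,  0.35621652],
       [-0.99979434, -0.01558873,  0.01297164,  0.17147396],
       [-0.01005459, -0.174455  , -0.98461381,  0.90596245],
       [ 0.        ,  0.        ,  0.        ,  1.        ]])}
board_unit [(0.83, [326.1, 197.9])]
tray_front [(0.59, [349.8, 177.5])]
tray_in []
shell_a [(0.71, [294.6, 125.3]), (0.7, [328.2, 226.5]), (0.51, [281.4, 243.6]), (0.47, [306.0, 192.3])]
garlic [(0.53, [202.3, 247.8])]
onion [(0.79, [215.2, 302.4])]
salt_shaker [(0.65, [297.9, 122.2])]
```

View pics/scene0.png

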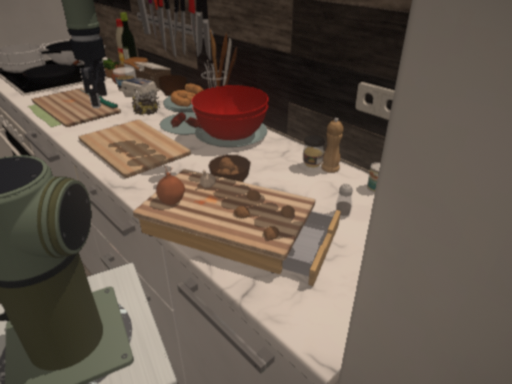

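View pics/top0.png

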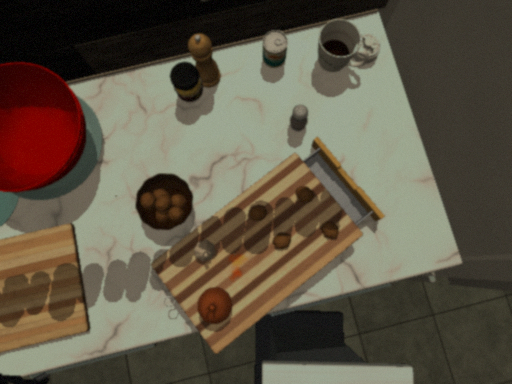

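Run:
```python
import cv2
im=cv2.imread('pics/top0.png'); c=im[90:360,140:400]
cv2.imwrite('pics/c1.png',cv2.convertScaleAbs(cv2.resize(c,None,fx=2.2,fy=2.2,interpolation=cv2.INTER_CUBIC),alpha=1.6,beta=10))
```

```text
(no output)
```

View pics/c1.png

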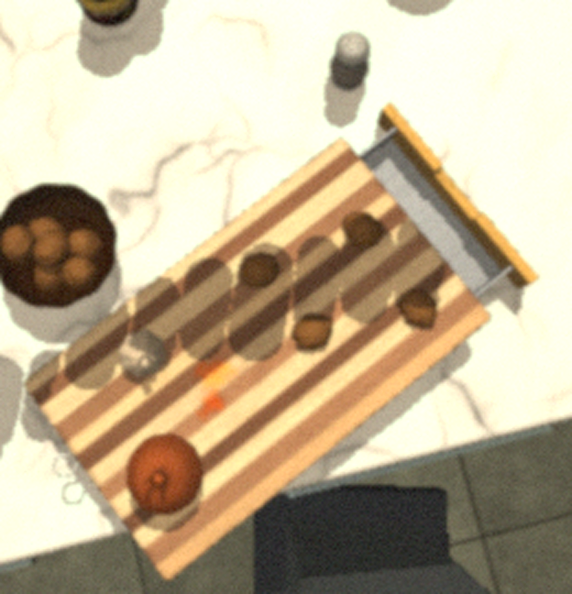

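```bash
cat > geo.py <<'E'
from h import *
from scipy.optimize import least_squares
def cp(u,v): return 140+u/2.2, 90+v/2.2
cor=[(345,140),(490,317),(28,390),(168,578)]
loc=np.array([[.113,0],[-.113,0],[.113,.386],[-.113,.386]])
W=np.array([onz('top',*cp(*c),.069)[:2] for c in cor])
def T(p,l): c,s=np.cos(p[2]),np.sin(p[2]); return np.asarray(l)@np.array([[c,s],[-s,c]])+p[:2]
best=min((least_squares(lambda p:(T(p,loc)-W).ravel(),[.4,0,a]) for a in (0,1.5,3,-1.5)),key=lambda r:r.cost)
P=best.x
def inv(p,w): c,s=np.cos(p[2]),np.sin(p[2]); return (np.asarray(w)[:2]-p[:2])@np.array([[c,-s],[s,c]])
E
python3 - <<'E'
from geo import *
print(P, np.degrees(P[2]), (best.fun*1000).round(1))
for n,c,z in [('c',(260,270),.078),('b',(313,331),.078),('a',(362,230),.078),('d',(417,308),.078),('garlic',(145,355),.095),('onion',(165,472),.115),('fr_r',(390,107),.05),('fr_l',(535,280),.05),('notch',(465,206),.045),('panl',(395,140),.046),('panr',(510,270),.046),('salt',(352,45),.09)]:
    w=onz('top',*cp(*c),z); print(n,w.round(3),'board',(inv(P,w)*1000).round(0))
for n in ['scene','top']:
  for l in [(.113,0),(-.113,0),(.113,.386),(-.113,.386)]: print(n,np.round(proj(n,[*T(P,l),.069]),0))
E
```

```text
[0.50735037 0.02204708 0.68600314] 39.305084904269854 [ 3.7  1.8 -1.1 -5.3  4.4  5.2 -6.9 -1.8]
c [0.461 0.173 0.078] board [ 59. 146.]
b [0.405 0.123 0.078] board [-16. 143.]
a [0.501 0.077 0.078] board [29. 47.]
d [0.428 0.026 0.078] board [-59.  53.]
garlic [0.379 0.276 0.095] board [ 62. 277.]
onion [0.279 0.252 0.115] board [-31. 323.]
fr_r [0.631 0.045 0.05 ] board [110. -61.]
fr_l [ 0.459 -0.094  0.05 ] board [-111.  -59.]
notch [ 0.532 -0.029  0.045] board [-13. -55.]
panl [0.598 0.04  0.046] board [ 81. -44.]
panr [ 0.469 -0.071  0.046] board [-89. -48.]
salt [0.681 0.087 0.09 ] board [175. -59.]
scene [315. 199.]
scene [284. 256.]
scene [182. 169.]
scene [130. 213.]
top [296. 152.]
top [365. 235.]
top [150. 265.]
top [217. 356.]
```

Run:
```python
import cv2
im=cv2.imread('pics/scene0.png'); c=im[155:290,120:360]
cv2.imwrite('pics/c2.png',cv2.convertScaleAbs(cv2.resize(c,None,fx=3.3,fy=3.3,interpolation=cv2.INTER_CUBIC),alpha=1.6,beta=10))
im=cv2.imread('pics/top0.png'); c=im[130:260,250:400]
cv2.imwrite('pics/c3.png',cv2.convertScaleAbs(cv2.resize(c,None,fx=4.5,fy=4.5,interpolation=cv2.INTER_CUBIC),alpha=1.6,beta=10))
```

```text
(no output)
```

View pics/c2.png

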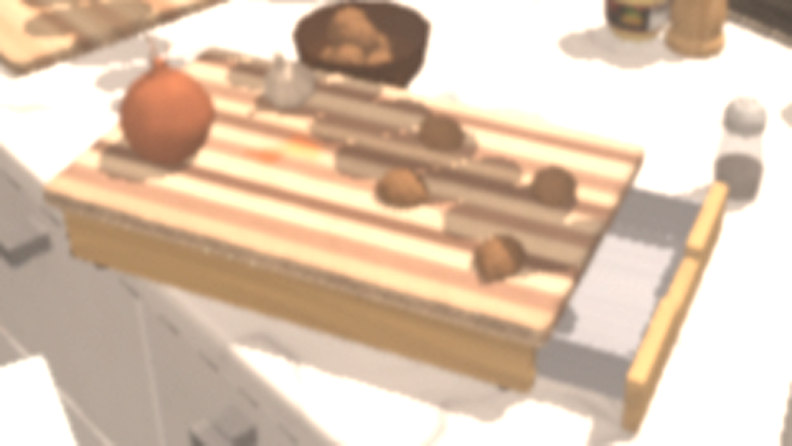

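View pics/c3.png

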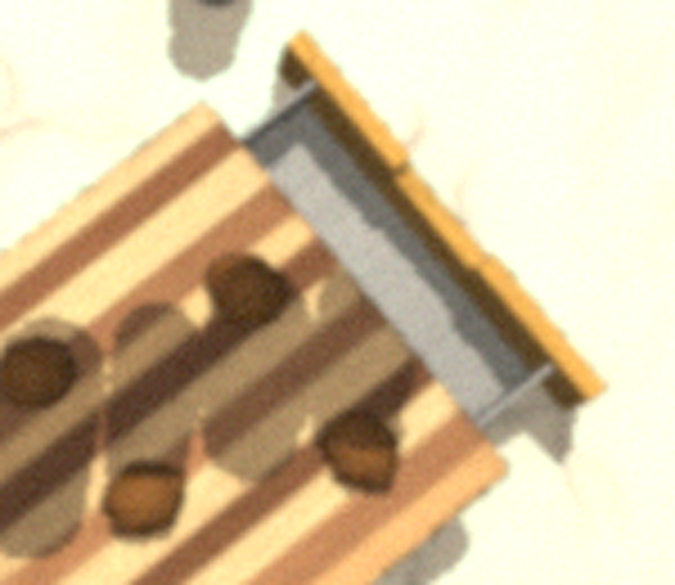

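```bash
cat > geo.py <<'E'
from h import *
from scipy.optimize import least_squares
def T(p,l): c,s=np.cos(p[2]),np.sin(p[2]); return np.asarray(l)@np.array([[c,s],[-s,c]])+p[:2]
def inv(p,w): c,s=np.cos(p[2]),np.sin(p[2]); return (np.asarray(w)[:2]-p[:2])@np.array([[c,-s],[s,c]])
loc=[[.113,0],[-.113,0],[.113,.386],[-.113,.386]]
obs={'scene':[(314.5,202),(285.2,256.5),(182.1,170.2),(134.5,212.6)],'top':[(295.8,152.9),(362.4,233.3),(152.7,267.3),(216.4,352.7)]}
fr=[(250+303/4.5,130+32/4.5),(250+606/4.5,130+388/4.5)]
def res(p):
    r=[np.subtract(proj(n,[*T(p,l),.069]),o) for n in obs for l,o in zip(loc,obs[n])]
    r+=[np.subtract(proj('top',[*T(p,(x,-.003-p[3])),.05]),o) for x,o in zip((.113,-.113),fr)]
    return np.ravel(r)
best=least_squares(res,[.507,.022,.686,.065],loss='soft_l1'); P=best.x
E
python3 - <<'E'
from geo import *
print(P, np.degrees(P[2])); print(res(P).reshape(-1,2).round(1).tolist())
for n,u,v in [('a',247,290),('d',358,450),('c',38,370),('b',144,500)]:
    w=onz('top',250+u/4.5,130+v/4.5,.078); print(n,w.round(3),(inv(P,w)*1000).round(0))
for n,u,v in [('a',554,188),('d',499,258),('c',441,133),('b',402,187)]:
    w=onz('scene',120+u/3.3,155+v/3.3,.078); print(n,w.round(3),(inv(P,w)*1000).round(0))
s=env.read_state(); p=np.array(s['eef_pos']); print('tcp board',inv(P,p)*1000)
E
```

```text
[0.50882628 0.02199336 0.68707471 0.05907924] 39.36648085195836
[[0.9, -3.1], [-0.2, -0.5], [0.0, -1.3], [-4.3, 0.1], [0.1, -1.6], [3.0, 0.6], [-2.2, -2.8], [1.0, 3.1], [-0.5, -0.3], [0.4, 0.2]]
a [0.501 0.076 0.078] [28. 47.]
d [0.428 0.026 0.078] [-60.  54.]
c [0.462 0.172 0.078] [ 59. 146.]
b [0.403 0.123 0.078] [-17. 145.]
a [0.5   0.068 0.078] [22. 41.]
d [0.427 0.018 0.078] [-66.  49.]
c [0.461 0.167 0.078] [ 55. 143.]
b [0.405 0.119 0.078] [-19. 141.]
tcp board [ 84.10652785 604.2654402 ]
```

```bash
python3 -m crank '[[[0,0.136,0,0,0,0,-1],[0,0.136,0,0,0,0,-1],[0,0.136,0,0,0,0,-1],[0,0.136,0,0,0,0,-1],[0,0,0,-7,0,-30,-1],[0,0,0,-7,0,-50,-1],[0,0,0,-7,0,-55,-1],[0,0,0,-7,0,-55,-1],[0,0,0,-7,0,-55,-1],[0,0,0,-7,0,-55,-1]]]'
python3 -m crank '[[[0,0,0,-7,0,-55,-1],[0,0,0,-7,0,-55,-1],[0,0,0,-7,0,-55,-1],[0,0,0,-7,0,-55,-1],[0,0,0,-7,0,-50,-1],[0,0,0,-7,0,-40,-1],[0,0,0,0,0,0,-1],[0,0,0,0,0,0,-1]]]'
python3 - <<'E'
from geo import *
s=env.read_state(); p=np.array(s['eef_pos']); print('tcp board',inv(P,p)*1000,p,s['clock'],s['wrist_force'],s['width'])
print(R.from_quat(s['tcp_rot']).as_matrix().round(3))
snap('wrist','w1'); snap('scene','s1'); snap('top','t1')
print(optics.get_calibration('wrist'))
for n in ['wrist','top']:
  for l in [(.113,0),(-.113,0),(.113,.386),(-.113,.386)]: print(n,np.round(proj(n,[*T(P,l),.069]),0))
E
```

```text
clock: 2.05
eef_pos: [0.3497, 0.2828, 0.2316]
tcp_rot: [-0.665, -0.239, 0.239, 0.666]
wrist_force: [0.8, -0.2, -0.1]
width: -0.002
clock: 3.05
eef_pos: [0.5132, 0.0185, 0.2311]
tcp_rot: [-0.665, -0.239, 0.239, 0.666]
wrist_force: [-0.3, 0.0, -0.3]
width: -0.002
tcp board [ 1.18747445 -5.45188917] [0.51320233 0.01853167 0.23111509] 3.05 [-0.29101645  0.01437097 -0.26997096] -0.0023376096823181374
[[ 0.772 -0.001 -0.636]
 [ 0.636  0.001  0.772]
 [-0.    -1.     0.001]]
{'vertical_fov': 61.90385038345489, 'cx': 258.1428998062018, 'cy': 191.58943426450105, 'world_from_camera': array([[ 7.69706977e-01,  6.05037205e-01,  2.03669219e-01,
         4.59855344e-01],
       [ 6.38397215e-01, -7.29687958e-01, -2.44958118e-01,
         8.32079585e-02],
       [ 4.06201676e-04,  3.18567835e-01, -9.47899979e-01,
         3.73012429e-01],
       [ 0.00000000e+00,  0.00000000e+00,  0.00000000e+00,
         1.00000000e+00]])}
wrist [372. 169.]
wrist [141. 168.]
wrist [ 449. -461.]
wrist [  69. -464.]
top [296. 151.]
top [365. 234.]
top [150. 265.]
top [217. 356.]
```

View pics/w1.png

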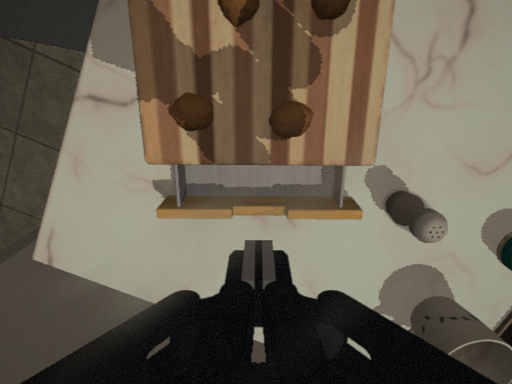

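View pics/t1.png

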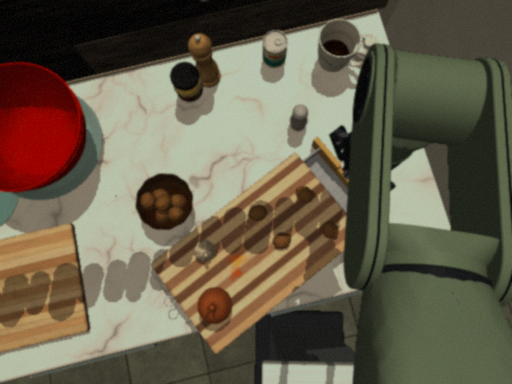

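Run:
```python
from geo import *
for n,u,v,z in [('c+',376,165,.069),('c-',147,163,.069),('mid',262,165,.069),('fr+out',361,217,.05),('fr-out',158,217,.05),('fr+in',357,198,.05),('fr-in',163,198,.05),('notch-',232,207,.04),('notch+',287,207,.04),('d',192,112,.078),('a',290,119,.078),('c',329,3,.078),('b',238,8,.078),('salt',430,225,.09)]:
    w=onz('wrist',u,v,z); print(n,w.round(4),(inv(P,w)*1000).round(1))
```

```text
c+ [0.5962 0.099  0.069 ] [116.4   4.2]
c- [ 0.4233 -0.0418  0.069 ] [-106.6    5. ]
mid [0.5106 0.0281 0.069 ] [5.2 3.6]
fr+out [0.6346 0.049  0.05  ] [114.3 -58.9]
fr-out [ 0.4637 -0.0927  0.05  ] [-107.7  -60. ]
fr+in [0.6154 0.0618 0.05  ] [107.7 -36.9]
fr-in [ 0.4554 -0.0709  0.05  ] [-100.2  -37.9]
notch- [ 0.5205 -0.0354  0.04  ] [-27.4 -51.8]
notch+ [0.5678 0.0037 0.04  ] [ 34.  -51.5]
d [0.4295 0.0271 0.078 ] [-58.1  54.3]
a [0.5012 0.0786 0.078 ] [30.  48.6]
c [0.4644 0.168  0.078 ] [ 58.3 141. ]
b [0.4098 0.118  0.078 ] [-15.6 137. ]
salt [0.6703 0.0899 0.09  ] [167.9 -49.9]
```

```bash
python3 -m crank '[[[0,0,0,3,0,-10,-1],[0,0,0,0,30,-9,-1],[0,0,0,0,45,0,-1],[0,0,0,0,40,0,-1],[0,0,0,0,30,0,-1],[0,0,0,0,0,0,-1]]]'
python3 - <<'E'
from geo import *
s=env.read_state(); p=np.array(s['eef_pos']); print('tcp board',inv(P,p)*1000,p)
snap('wrist','w2'); im=snap('scene','s2')
c=im[180:300,220:360]; cv2.imwrite('pics/s2c.png',cv2.convertScaleAbs(cv2.resize(c,None,fx=5,fy=5,interpolation=3),alpha=1.6)[:,:,::-1])
E
```

```text
clock: 3.95
eef_pos: [0.5257, 0.006, 0.0836]
tcp_rot: [-0.664, -0.237, 0.241, 0.667]
wrist_force: [-1.5, 0.7, 0.6]
width: -0.0
tcp board [  2.88096141 -23.03686628] [0.52566535 0.00601078 0.08364329]
```

View pics/w2.png

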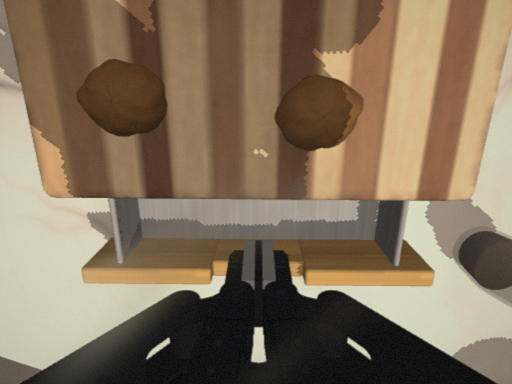

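View pics/s2c.png

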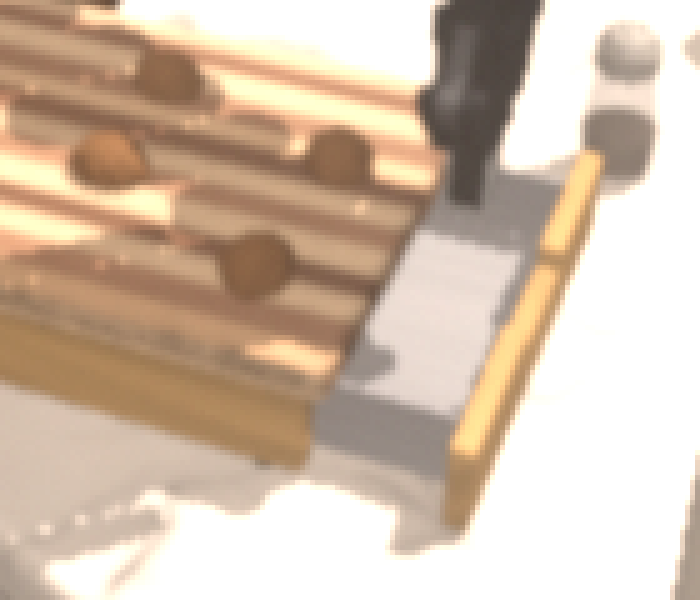

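Run:
```python
from geo import *
s=env.read_state(); p=np.array(s['eef_pos']);print(np.round(proj('wrist',p)))
for n,u,v,z in [('mid',258,199,.069),('fr+in',330,242,.05),('fr-in',190,240,.05),('notch-',212,258,.045),('notch+',303,258,.045),('d',122,98,.075),('a',319,112,.075)]:
    w=onz('wrist',u,v,z); print(n,w.round(4),(inv(P,w)*1000).round(1))
```

```text
[258. 259.]
mid [0.5126 0.0249 0.069 ] [ 4.8 -0.2]
fr+in [0.5697 0.0262 0.05  ] [ 49.8 -35.4]
fr-in [ 0.5018 -0.0282  0.05  ] [-37.3 -34.3]
notch- [ 0.5212 -0.0324  0.045 ] [-24.9 -49.9]
notch+ [0.5669 0.0054 0.045 ] [ 34.3 -49.7]
d [0.4314 0.0248 0.075 ] [-58.1  51.3]
a [0.5056 0.0781 0.075 ] [33.1 45.4]
```

```bash
python3 -m crank '[[[0,0,0,0,15,1,-1],[0,0,0,0,10,0,-1],[0,0,0,0,10,0,-1],[0,0,0,0,10,0,-1],[0,0,0,0,0,0,-1]]]'; python3 -m crank '[[[0,0,0,0,10,0,-1],[0,0,0,0,3,0,-1],[0,0,0,0,0,0,-1]]]'
python3 - <<'E'
from geo import *
s=env.read_state(); p=np.array(s['eef_pos']); print('tcp board',inv(P,p)*1000,p)
snap('wrist','w3'); im=snap('scene','s3')
c=im[180:300,220:360]; cv2.imwrite('pics/s3c.png',cv2.convertScaleAbs(cv2.resize(c,None,fx=5,fy=5,interpolation=3),alpha=1.6)[:,:,::-1])
E
```

```text
clock: 4.68
eef_pos: [0.5263, 0.0064, 0.0401]
tcp_rot: [-0.665, -0.238, 0.24, 0.666]
wrist_force: [0.1, 0.5, -0.6]
width: -0.001
clock: 5.05
eef_pos: [0.5271, 0.0063, 0.0279]
tcp_rot: [-0.665, -0.239, 0.239, 0.666]
wrist_force: [-1.0, -1.1, 0.9]
width: 0.0
tcp board [  4.1474602  -23.68764479] [0.52705726 0.00631097 0.02793854]
```

View pics/s3c.png

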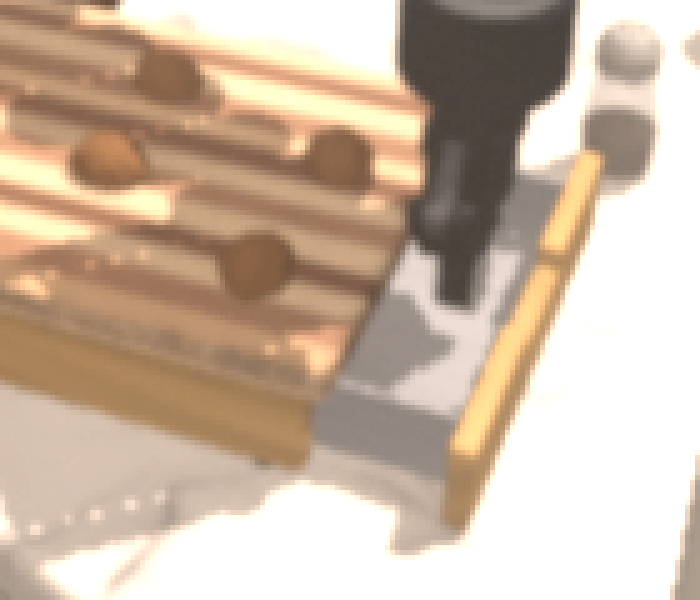

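View pics/w3.png

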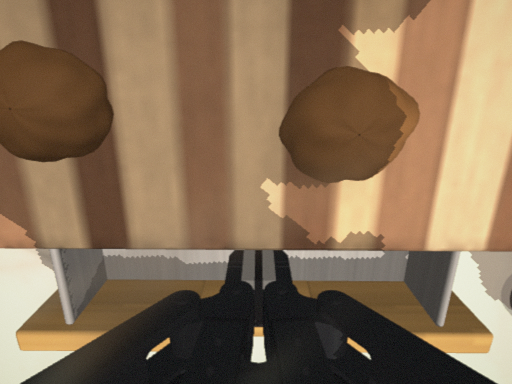

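```bash
python3 -m crank '[[[0,0,0,0,0,-4,-1],[0,0,0,0,0,-4,-1],[0,0,0,0,0,-3,-1],[0,0,0,0,0,-3,-1],[0,0,0,0,0,-3,-1],[0,0,0,0,0,-6,-1],[0,0,0,0,0,-7,-1],[0,0,0,0,0,-7,-1],[0,0,0,0,0,-7,-1]]]'; python3 -m crank '[[[0,0,0,0,0,-7,-1],[0,0,0,0,0,-7,-1],[0,0,0,0,0,-5,-1]]]'
python3 - <<'E'
from geo import *
s=env.read_state(); p=np.array(s['eef_pos']); print('tcp board',inv(P,p)*1000,p)
im=snap('scene','s4')
c=im[180:300,220:360]; cv2.imwrite('pics/s4c.png',cv2.convertScaleAbs(cv2.resize(c,None,fx=5,fy=5,interpolation=3),alpha=1.6)[:,:,::-1])
E
```

```text
clock: 6.28
eef_pos: [0.5553, -0.0281, 0.0281]
tcp_rot: [-0.665, -0.239, 0.239, 0.666]
wrist_force: [-2.3, 0.4, 1.1]
width: 0.001
clock: 6.65
eef_pos: [0.5675, -0.0428, 0.0281]
tcp_rot: [-0.666, -0.239, 0.239, 0.666]
wrist_force: [-2.8, -0.3, 0.3]
width: 0.001
tcp board [  4.22602134 -87.31923302] [ 0.56747813 -0.04283308  0.02812156]
```

View pics/s4c.png

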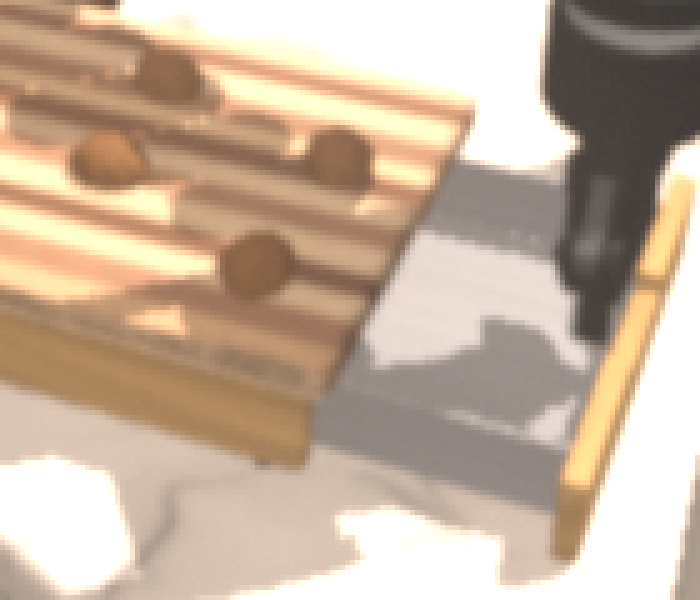

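```bash
python3 -m crank '[[[0,0,0,0,0,-5,-1],[0,0,0,0,0,-5,-1],[0,0,0,0,0,-3,-1]]]'; for i in 1 2 ; do python3 -m crank '[[[0,0,0,0,0,-2,-1],[0,0,0,0,0,0,-1]]]' ; done
python3 - <<'E'
from geo import *
s=env.read_state(); p=np.array(s['eef_pos']); print('tcp board',inv(P,p)*1000,p)
im=snap('top','t4'); snap('wrist','w4')
E
```

```text
clock: 7.08
eef_pos: [0.5759, -0.0526, 0.0283]
tcp_rot: [0.666, 0.239, -0.239, -0.666]
wrist_force: [-0.9, 0.9, 0.6]
width: -0.004
clock: 7.32
eef_pos: [0.5773, -0.0542, 0.0284]
tcp_rot: [0.666, 0.239, -0.239, -0.665]
wrist_force: [-0.5, 0.9, 0.3]
width: 0.006
clock: 7.58
eef_pos: [0.5784, -0.0556, 0.0284]
tcp_rot: [0.666, 0.239, -0.239, -0.665]
wrist_force: [-0.9, 0.4, -1.2]
width: 0.003
tcp board [   4.59408857 -104.10786281] [ 0.57841135 -0.055579    0.02837918]
```

View pics/w4.png

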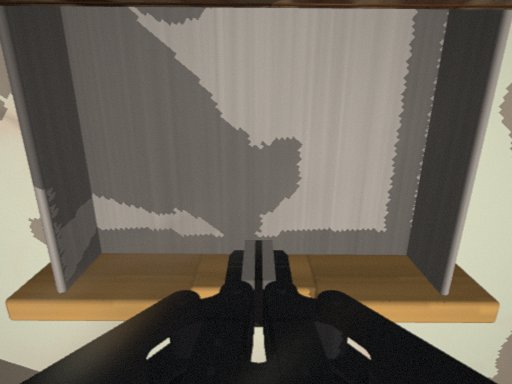

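Continue in 2 mm steps until the force climbs.

```bash
for i in 1 2 3 ; do python3 -m crank '[[[0,0,0,0,0,-2,-1],[0,0,0,0,0,0,-1]]]' | grep -E "pos|force"; done
```

```text
eef_pos: [0.5797, -0.0571, 0.0284]
wrist_force: [-1.2, 1.0, -0.4]
eef_pos: [0.581, -0.0588, 0.0284]
wrist_force: [-0.0, 0.5, 0.1]
eef_pos: [0.5814, -0.0593, 0.0283]
wrist_force: [-2.6, 4.0, 3.6]
```

```bash
python3 -m crank '[[[0,0,0,0,0,-1,-1],[0,0,0,0,0,0,-1]]]' | grep -E "pos|force"
python3 - <<'E'
from geo import *
s=env.read_state(); p=np.array(s['eef_pos']); print('tcp board',inv(P,p)*1000,p,s['wrist_force'])
E
```

```text
eef_pos: [0.5814, -0.0593, 0.0283]
wrist_force: [-5.2, 5.4, 5.3]
tcp board [   4.52357464 -108.83396331] [ 0.5813545  -0.05927749  0.0282889 ] [-5.17109485  5.37351637  5.29644611]
```

```bash
python3 -m crank '[[[0,0,0,0,0,5,-1],[0,0,0,0,0,5,-1],[0,0,0,0,-30,0,-1],[0,0,0,0,-50,0,-1],[0,0,0,0,-50,20,-1],[0,0,0,0,-50,40,-1],[0,0,0,0,-20,45,-1],[0,0,0,0,0,25,-1],[0,0,0,0,0,0,-1],[0,0,0,0,0,0,-1]]]'
python3 - <<'E'
from geo import *
s=env.read_state(); p=np.array(s['eef_pos']); print('tcp board',inv(P,p)*1000,p)
snap('wrist','w5')
for d in models.mark_of('wrist','shell_a'): 
    u,v=np.array(d['xy'])*[512,384]; print(round(d['conf'],2),u,v,(inv(P,onz('wrist',u,v,.069))*1000).round(1))
E
```

```text
clock: 9.93
eef_pos: [0.4941, 0.0458, 0.2257]
tcp_rot: [-0.666, -0.238, 0.239, 0.666]
wrist_force: [-0.2, 0.1, 0.2]
width: -0.003
tcp board [ 3.70993209 27.80098152] [0.49406088 0.04583956 0.22568418]
0.89 290.9184 154.9056 [34.5 47. ]
0.84 328.6016 36.4032 [ 62.8 148.9]
0.78 236.0832 43.584 [-15.6 143.2]
0.74 192.3072 145.6896 [-58.4  55.5]
```

View pics/w5.png

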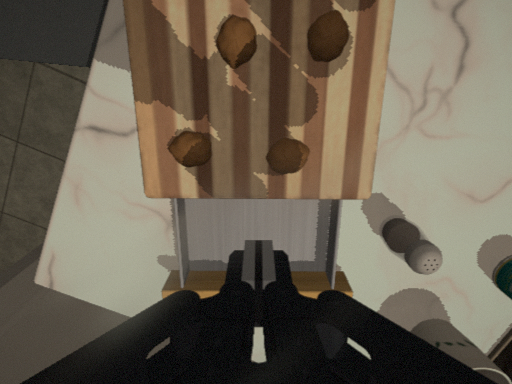

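```bash
python3 -m crank '[[[0,0,0,14,0,32,-0.65],[0,0,0,14,0,30,-0.65],[0,0,0,0,40,0,-0.65],[0,0,0,0,50,0,-0.65],[0,0,0,0,40,0,-0.65],[0,0,0,0,15,0,-0.65],[0,0,0,0,0,0,-0.65],[0,0,0,0,0,0,-0.65]]]'
python3 - <<'E'
from geo import *
s=env.read_state(); p=np.array(s['eef_pos']); print('tcp board',inv(P,p)*1000,p)
snap('wrist','w6');im=snap('scene','s6')
c=im[170:270,200:340]; cv2.imwrite('pics/s6c.png',cv2.convertScaleAbs(cv2.resize(c,None,fx=5,fy=5,interpolation=3),alpha=1.6)[:,:,::-1])
E
```

```text
clock: 11.02
eef_pos: [0.4783, 0.112, 0.0837]
tcp_rot: [0.666, 0.24, -0.238, -0.665]
wrist_force: [-0.4, -0.1, 0.5]
width: 0.178
tcp board [33.44990497 88.92404182] [0.47828396 0.11195751 0.08370099]
```

View pics/s6c.png

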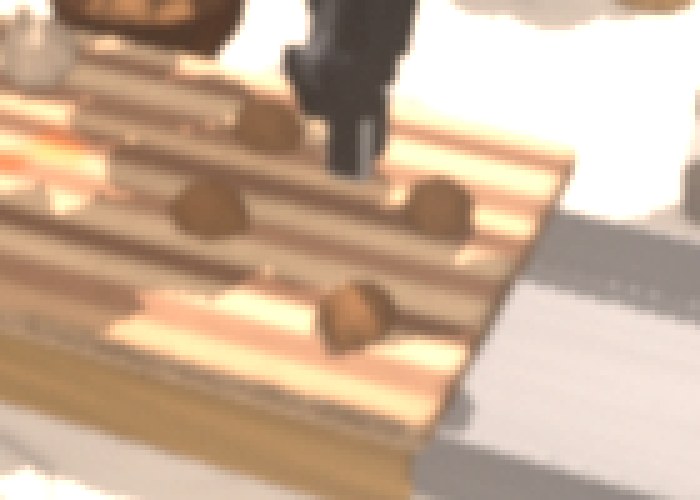

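View pics/w6.png

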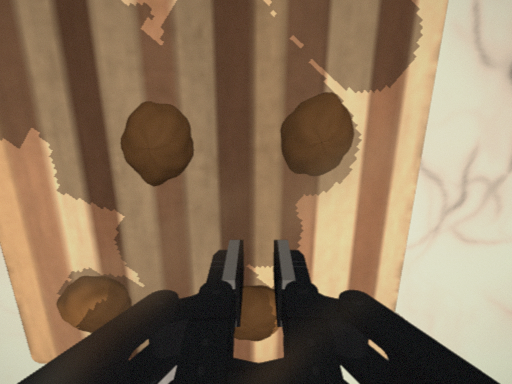

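```bash
python3 -m crank '[[[0,0,0,0,6,0,-0.65],[0,0,0,0,5,0,-0.65],[0,0,0,0,0,-4,-0.65],[0,0,0,0,0,-4,-0.65],[0,0,0,0,0,-4,-0.65],[0,0,0,0,0,-5,-0.65],[0,0,0,0,0,-6,-0.65],[0,0,0,0,0,-8,-0.65]]]'
python3 - <<'E'
from geo import *
s=env.read_state(); p=np.array(s['eef_pos']); print('tcp board',inv(P,p)*1000,p)
snap('wrist','w7')
E
```

```text
clock: 12.12
eef_pos: [0.4964, 0.0878, 0.0711]
tcp_rot: [-0.666, -0.239, 0.239, 0.666]
wrist_force: [0.0, 0.2, 0.2]
width: 0.17
tcp board [32.15035517 58.79597852] [0.49638885 0.08784108 0.07108668]
```

View pics/w7.png

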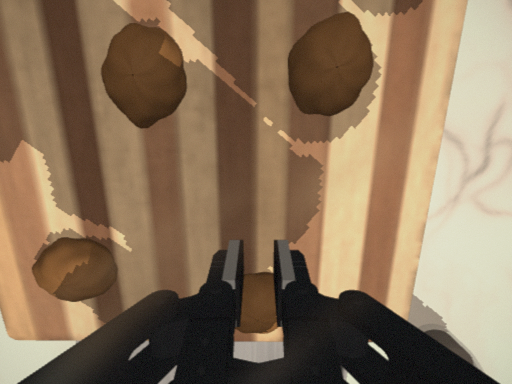

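```bash
python3 -m crank '[[[0,0,0,0,-1,-7,-0.65],[0,0,0,0,0,-8,-0.65],[0,0,0,0,0,-8,-0.65],[0,0,0,0,0,-8,-0.65],[0,0,0,0,0,-8,-0.65],[0,0,0,0,0,-8,-0.65],[0,0,0,0,0,-8,-0.65],[0,0,0,0,0,-8,-0.65],[0,0,0,0,0,-5,-0.65]]]'
python3 - <<'E'
from geo import *
s=env.read_state(); p=np.array(s['eef_pos']); print('tcp board',inv(P,p)*1000,p)
snap('wrist','w8');im=snap('scene','s8')
c=im[170:290,220:360]; cv2.imwrite('pics/s8c.png',cv2.convertScaleAbs(cv2.resize(c,None,fx=5,fy=5,interpolation=3),alpha=1.6)[:,:,::-1])
E
```

```text
clock: 13.3
eef_pos: [0.5397, 0.0352, 0.0721]
tcp_rot: [0.666, 0.239, -0.239, -0.666]
wrist_force: [-0.6, -0.3, 0.7]
width: 0.175
tcp board [32.29820778 -9.38183252] [0.53974687 0.03522627 0.07209092]
```

View pics/s8c.png

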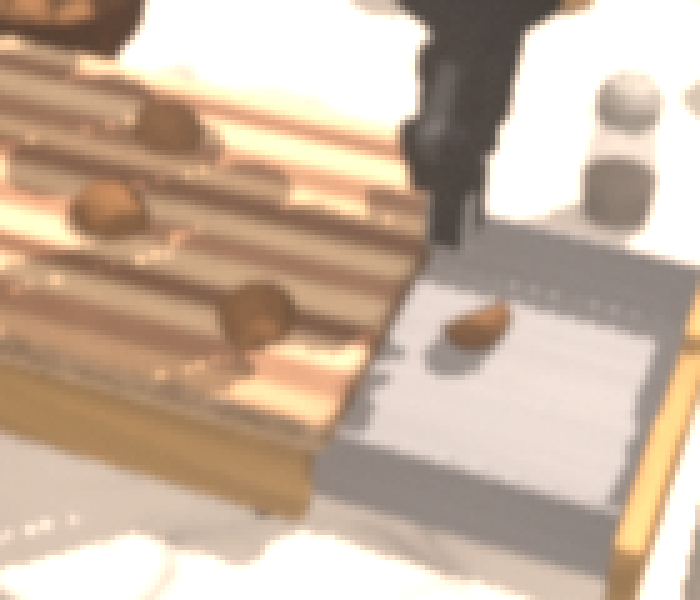

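View pics/w8.png

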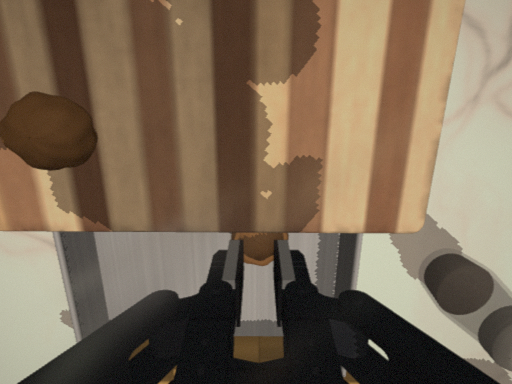

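```bash
python3 -m crank '[[[0,0,0,0,-30,0,-0.65],[0,0,0,0,-30,0,-0.65],[0,0,0,-30,0,30,-0.65],[0,0,0,-40,0,40,-0.65],[0,0,0,-21,0,34,-0.65],[0,0,0,0,20,0,-0.65],[0,0,0,0,25,0,-0.65],[0,0,0,0,0,0,-0.65]]]'
python3 - <<'E'
from geo import *
s=env.read_state(); p=np.array(s['eef_pos']); print('tcp board',inv(P,p)*1000,p)
snap('wrist','w9');im=snap('scene','s9')
c=im[170:290,220:360]; cv2.imwrite('pics/s9c.png',cv2.convertScaleAbs(cv2.resize(c,None,fx=5,fy=5,interpolation=3),alpha=1.6)[:,:,::-1])
E
```

```text
clock: 14.4
eef_pos: [0.4007, 0.0584, 0.0856]
tcp_rot: [-0.665, -0.237, 0.24, 0.666]
wrist_force: [0.3, -0.5, 1.0]
width: 0.177
tcp board [-60.47350222  96.73613113] [0.40071629 0.05842349 0.08561693]
```

View pics/s9c.png

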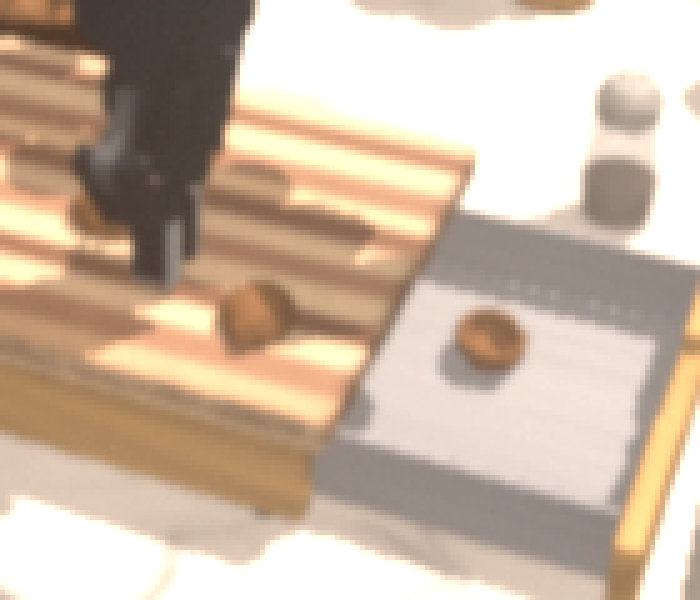

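View pics/w9.png

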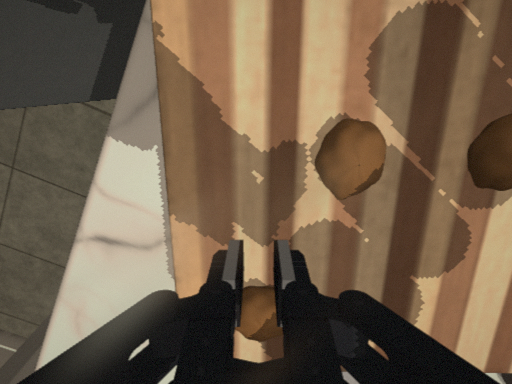

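```bash
python3 -m crank '[[[0,0,0,0,7,0,-0.65],[0,0,0,0,5,-3,-0.65],[0,0,0,0,0,-5,-0.65],[0,0,0,0,0,-4,-0.65],[0,0,0,0,0,-4,-0.65],[0,0,0,0,0,-5,-0.65],[0,0,0,0,0,-6,-0.65],[0,0,0,0,0,-8,-0.65],[0,0,0,0,0,-8,-0.65],[0,0,0,0,0,-8,-0.65]]]'
python3 - <<'E'
from geo import *
s=env.read_state(); p=np.array(s['eef_pos']); print('tcp board',inv(P,p)*1000,p)
snap('wrist','w10')
E
```

```text
clock: 15.75
eef_pos: [0.4358, 0.0183, 0.0751]
tcp_rot: [0.666, 0.239, -0.239, -0.666]
wrist_force: [-0.9, -0.0, 0.2]
width: 0.178
tcp board [-58.81192114  43.416483  ] [0.43582037 0.01825572 0.07509614]
```

View pics/w10.png

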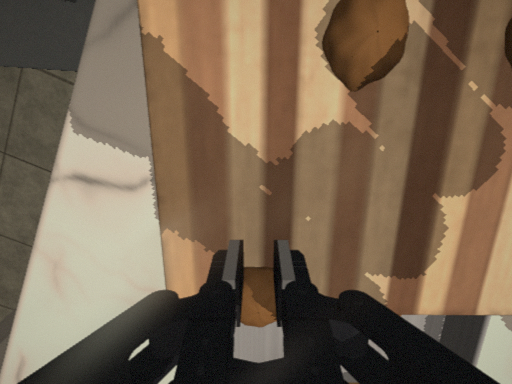

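```bash
python3 -m crank '[[[0,0,0,0,1,-7,-0.65],[0,0,0,0,1,-8,-0.65],[0,0,0,0,0,-8,-0.65],[0,0,0,0,0,-8,-0.65],[0,0,0,0,0,-8,-0.65],[0,0,0,0,0,-8,-0.65],[0,0,0,0,0,-6,-0.65],[0,0,0,0,-10,0,-0.65],[0,0,0,0,-30,0,-0.65],[0,0,0,0,-25,0,-0.65]]]'
python3 - <<'E'
from geo import *
s=env.read_state(); p=np.array(s['eef_pos']); print('tcp board',inv(P,p)*1000,p)
snap('wrist','w11');im=snap('scene','s11')
c=im[170:290,220:360]; cv2.imwrite('pics/s11c.png',cv2.convertScaleAbs(cv2.resize(c,None,fx=5,fy=5,interpolation=3),alpha=1.6)[:,:,::-1])
E
```

```text
clock: 17.05
eef_pos: [0.4692, -0.0221, 0.1395]
tcp_rot: [0.666, 0.239, -0.239, -0.665]
wrist_force: [-0.1, 0.3, 0.3]
width: 0.176
tcp board [-58.59892851  -8.89770242] [ 0.46916679 -0.02205353  0.13952584]
```

View pics/s11c.png

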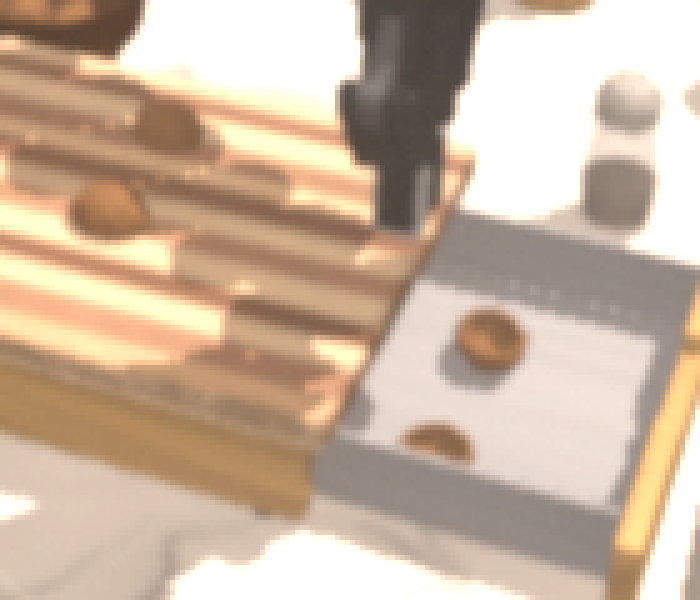

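View pics/w11.png

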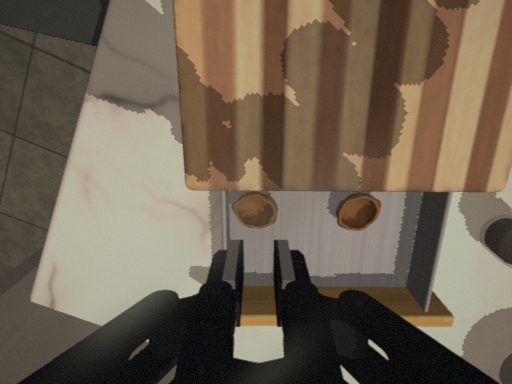

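```bash
python3 -m crank '[[[0,0,0,9,0,40,-0.65],[0,0,0,9,0,50,-0.65],[0,0,0,9,0,50,-0.65],[0,0,0,9,0,40,-0.65],[0,0,0,7,0,15,-0.65],[0,0,0,0,20,0,-0.65],[0,0,0,0,32,0,-0.65],[0,0,0,0,0,0,-0.65]]]'
python3 - <<'E'
from geo import *
s=env.read_state(); p=np.array(s['eef_pos']); print('tcp board',inv(P,p)*1000,p)
snap('wrist','w12')
E
```

```text
clock: 18.15
eef_pos: [0.3749, 0.1552, 0.0835]
tcp_rot: [-0.665, -0.236, 0.242, 0.666]
wrist_force: [0.2, 0.1, -0.4]
width: 0.174
tcp board [-18.99407784 187.94298293] [0.3749337  0.15524544 0.08353019]
```

View pics/w12.png

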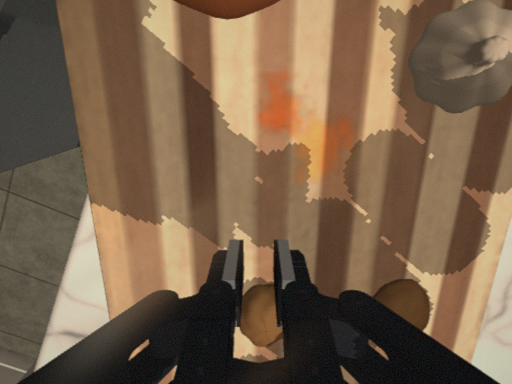

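```bash
python3 -m crank '[[[0,0,0,2,7,0,-0.65],[0,0,0,0,4,-3,-0.65],[0,0,0,0,0,-4,-0.65],[0,0,0,0,0,-4,-0.65],[0,0,0,0,0,-4,-0.65],[0,0,0,0,0,-5,-0.65],[0,0,0,0,0,-6,-0.65],[0,0,0,0,0,-8,-0.65],[0,0,0,0,0,-8,-0.65],[0,0,0,0,0,-8,-0.65]]]'
python3 - <<'E'
from geo import *
s=env.read_state(); p=np.array(s['eef_pos']); print('tcp board',inv(P,p)*1000,p)
snap('wrist','w13')
E
```

```text
clock: 19.45
eef_pos: [0.4121, 0.1179, 0.0751]
tcp_rot: [-0.666, -0.239, 0.239, 0.666]
wrist_force: [-0.3, -0.2, 1.0]
width: 0.175
tcp board [-13.98566696 135.49344292] [0.41207334 0.11787318 0.07508477]
```

View pics/w13.png

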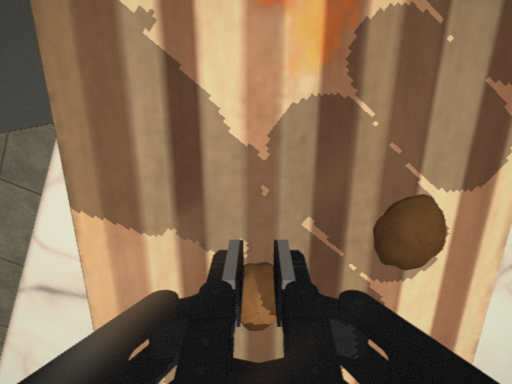

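```bash
python3 -m crank '[[[0,0,0,0,1,-7,-0.65],[0,0,0,0,1,-9,-0.65],[0,0,0,0,0,-10,-0.65],[0,0,0,0,0,-10,-0.65],[0,0,0,0,0,-10,-0.65],[0,0,0,0,0,-10,-0.65],[0,0,0,0,0,-10,-0.65],[0,0,0,0,0,-10,-0.65],[0,0,0,0,0,-10,-0.65],[0,0,0,0,0,-8,-0.65]]]'
python3 -m crank '[[[0,0,0,0,0,-8,-0.65],[0,0,0,0,0,-8,-0.65],[0,0,0,0,0,-8,-0.65],[0,0,0,0,0,-8,-0.65],[0,0,0,0,0,-8,-0.65],[0,0,0,0,0,-8,-0.65],[0,0,0,0,-10,0,-0.65],[0,0,0,0,-30,0,-0.65],[0,0,0,0,-25,0,-0.65]]]'
python3 - <<'E'
from geo import *
s=env.read_state(); p=np.array(s['eef_pos']); print('tcp board',inv(P,p)*1000,p)
snap('wrist','w14')
E
```

```text
clock: 20.75
eef_pos: [0.4719, 0.0453, 0.0731]
tcp_rot: [0.666, 0.239, -0.239, -0.666]
wrist_force: [0.6, -0.2, 0.6]
width: 0.179
clock: 21.88
eef_pos: [0.502, 0.0089, 0.1395]
tcp_rot: [0.666, 0.239, -0.239, -0.666]
wrist_force: [-0.1, 0.2, -0.6]
width: 0.176
tcp board [-13.57779213  -5.80303512] [0.50200996 0.00889491 0.13953337]
```

View pics/w14.png

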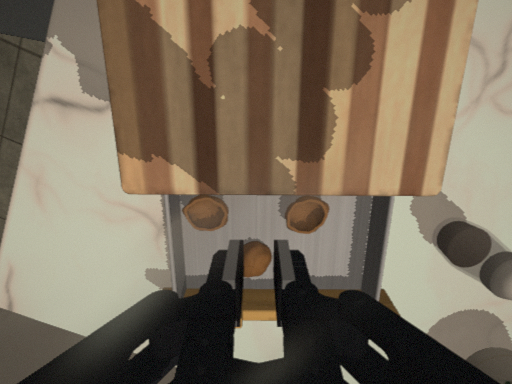

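```bash
python3 -m crank '[[[0,0,0,16,0,40,-0.65],[0,0,0,16,0,50,-0.65],[0,0,0,16,0,50,-0.65],[0,0,0,16,0,40,-0.65],[0,0,0,10,0,13,-0.65],[0,0,0,0,20,0,-0.65],[0,0,0,0,32,0,-0.65],[0,0,0,0,0,0,-0.65]]]'
python3 - <<'E'
from geo import *
s=env.read_state(); p=np.array(s['eef_pos']); print('tcp board',inv(P,p)*1000,p)
snap('wrist','w15')
E
```

```text
clock: 22.92
eef_pos: [0.4342, 0.2037, 0.0838]
tcp_rot: [-0.666, -0.236, 0.241, 0.666]
wrist_force: [-1.0, -0.2, 0.4]
width: 0.175
tcp board [ 57.54069558 187.80193166] [0.43419257 0.20368075 0.08377052]
```

View pics/w15.png

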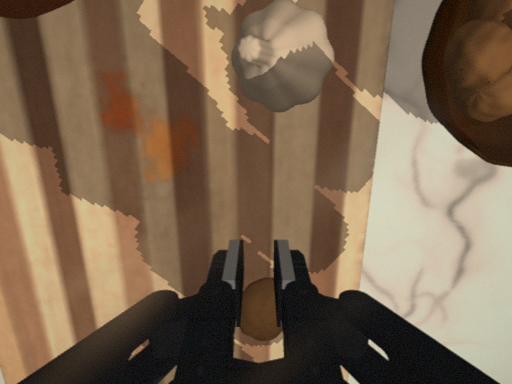

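```bash
python3 -m crank '[[[0,0,0,1,7,0,-0.65],[0,0,0,0,4,-3,-0.65],[0,0,0,0,0,-4,-0.65],[0,0,0,0,0,-4,-0.65],[0,0,0,0,0,-4,-0.65],[0,0,0,0,0,-5,-0.65],[0,0,0,0,0,-6,-0.65],[0,0,0,0,0,-8,-0.65],[0,0,0,0,0,-8,-0.65],[0,0,0,0,0,-8,-0.65]]]'
python3 - <<'E'
from geo import *
s=env.read_state(); p=np.array(s['eef_pos']); print('tcp board',inv(P,p)*1000,p)
snap('wrist','w16')
E
```

```text
clock: 24.22
eef_pos: [0.4693, 0.1664, 0.0751]
tcp_rot: [-0.666, -0.239, 0.239, 0.666]
wrist_force: [-0.3, -0.0, -0.2]
width: 0.175
tcp board [ 61.03646704 136.64999972] [0.46933973 0.16635223 0.07511441]
```

View pics/w16.png

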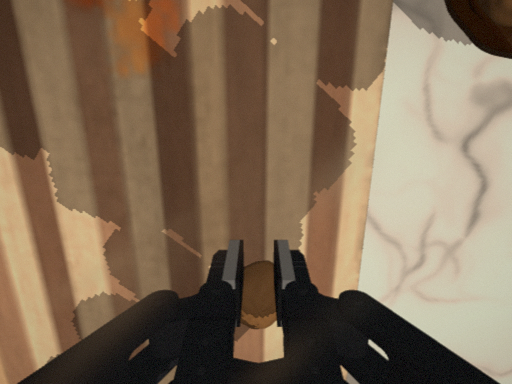

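```bash
python3 -m crank '[[[0,0,0,0,1,-7,-0.65],[0,0,0,1,1,-9,-0.65],[0,0,0,1,0,-10,-0.65],[0,0,0,1,0,-10,-0.65],[0,0,0,1,0,-10,-0.65],[0,0,0,1,0,-10,-0.65],[0,0,0,1,0,-10,-0.65],[0,0,0,1,0,-10,-0.65],[0,0,0,0,0,-10,-0.65],[0,0,0,0,0,-10,-0.65]]]'
python3 -m crank '[[[0,0,0,0,0,-10,-0.65],[0,0,0,0,0,-10,-0.65],[0,0,0,0,0,-10,-0.65],[0,0,0,0,0,-10,-0.65],[0,0,0,0,0,-8,-0.65],[0,0,0,0,0,-2,-0.65],[0,0,0,0,-10,0,-0.65],[0,0,0,0,-30,0,-0.65],[0,0,0,0,-25,0,-0.65]]]'
python3 - <<'E'
from geo import *
s=env.read_state(); p=np.array(s['eef_pos']); print('tcp board',inv(P,p)*1000,p)
snap('wrist','w17')
im=snap('scene','s17')
c=im[170:290,220:360]; cv2.imwrite('pics/s17c.png',cv2.convertScaleAbs(cv2.resize(c,None,fx=5,fy=5,interpolation=3),alpha=1.6)[:,:,::-1])
E
```

```text
clock: 25.52
eef_pos: [0.5358, 0.0966, 0.0731]
tcp_rot: [0.666, 0.239, -0.239, -0.666]
wrist_force: [-0.2, -0.9, -0.3]
width: 0.177
clock: 26.65
eef_pos: [0.5672, 0.0589, 0.1396]
tcp_rot: [0.666, 0.239, -0.239, -0.665]
wrist_force: [1.4, -0.2, 0.1]
width: 0.175
tcp board [68.52960411 -8.45232554] [0.56716797 0.05892567 0.13963096]
```

View pics/w17.png

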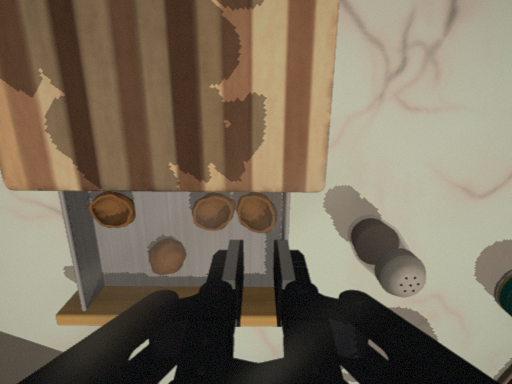

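View pics/s17c.png

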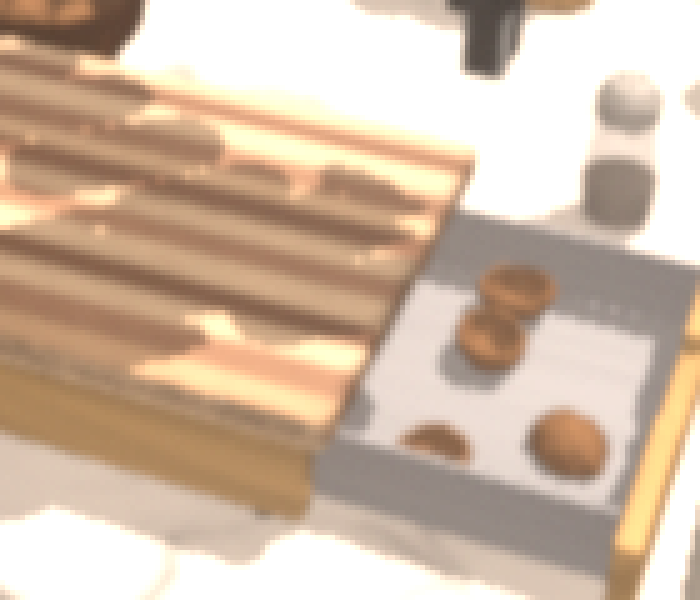

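```bash
python3 -m crank '[[[0,0,0,-16,0,-30,-1],[0,0,0,-16,0,-40,-1],[0,0,0,-16,0,-40,-1],[0,0,0,-16,0,-40,-1],[0,0,0,0,0,0,-1],[0,0,0,0,30,0,-1],[0,0,0,0,20,0,-1],[0,0,0,0,0,0,-1]]]'
python3 - <<'E'
from geo import *
s=env.read_state(); p=np.array(s['eef_pos']); print('tcp board',inv(P,p)*1000,p)
snap('wrist','w18')
im=snap('scene','s18')
c=im[170:290,220:360]; cv2.imwrite('pics/s18c.png',cv2.convertScaleAbs(cv2.resize(c,None,fx=5,fy=5,interpolation=3),alpha=1.6)[:,:,::-1])
E
```

```text
clock: 27.75
eef_pos: [0.6105, -0.0962, 0.085]
tcp_rot: [-0.664, -0.237, 0.241, 0.667]
wrist_force: [0.5, -0.9, -0.2]
width: 0.0
tcp board [   3.6077663  -155.89619524] [ 0.61049704 -0.09624241  0.08501689]
```

View pics/w18.png

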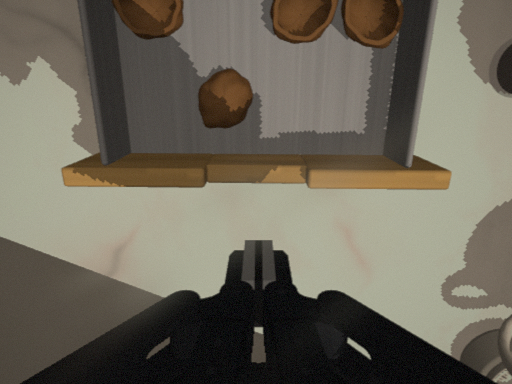

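View pics/s18c.png

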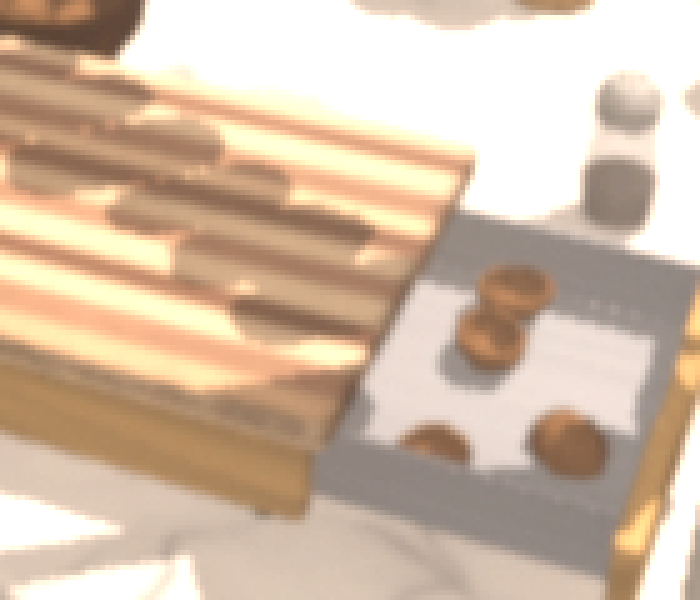

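```bash
python3 -m crank '[[[0,0,0,0,25,0,-1],[0,0,0,0,20,0,-1],[0,0,0,0,8,0,-1],[0,0,0,0,0,0,-1],[0,0,0,0,0,4,-1],[0,0,0,0,0,4,-1],[0,0,0,0,0,3,-1],[0,0,0,0,0,3,-1],[0,0,0,0,0,3,-1],[0,0,0,0,0,3,-1]]]'
python3 - <<'E'
from geo import *
s=env.read_state(); p=np.array(s['eef_pos']); print('tcp board',inv(P,p)*1000,p)
snap('wrist','w19')
E
```

```text
clock: 29.1
eef_pos: [0.6008, -0.0828, 0.0353]
tcp_rot: [0.666, 0.239, -0.239, -0.665]
wrist_force: [1.1, -1.7, -0.7]
width: -0.003
tcp board [   4.6248985  -139.28949979] [ 0.60075012 -0.08275854  0.03527275]
```

View pics/w19.png

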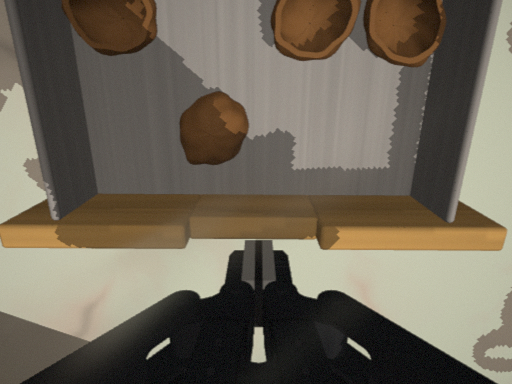

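```bash
python3 -m crank '[[[0,0,0,0,0,-4,-1],[0,0,0,0,9,0,-1],[0,0,0,0,0,0,-1],[0,0,0,0,0,2,-1],[0,0,0,0,0,2,-1],[0,0,0,0,0,2,-1],[0,0,0,0,0,3,-1],[0,0,0,0,0,4,-1],[0,0,0,0,0,5,-1],[0,0,0,0,0,6,-1]]]'
python3 -m crank '[[[0,0,0,0,0,6,-1],[0,0,0,0,0,7,-1],[0,0,0,0,0,7,-1],[0,0,0,0,0,7,-1],[0,0,0,0,0,7,-1],[0,0,0,0,0,7,-1],[0,0,0,0,0,7,-1]]]'
python3 - <<'E'
from geo import *
s=env.read_state(); p=np.array(s['eef_pos']); print('tcp board',inv(P,p)*1000,p)
snap('wrist','w20')
E
```

```text
clock: 30.4
eef_pos: [0.5877, -0.0668, 0.0263]
tcp_rot: [0.666, 0.239, -0.239, -0.665]
wrist_force: [1.3, -1.3, 0.0]
width: -0.0
clock: 31.28
eef_pos: [0.557, -0.0296, 0.0262]
tcp_rot: [0.666, 0.239, -0.239, -0.666]
wrist_force: [2.4, -0.2, 1.0]
width: -0.004
tcp board [  4.47926201 -70.42939345] [ 0.55696106 -0.02961484  0.02617969]
```

View pics/w20.png

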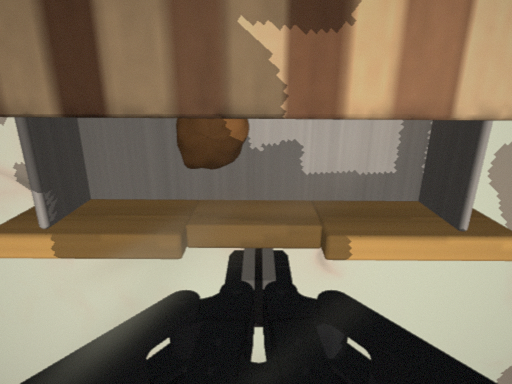

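Shells ride with the tray, going under the board; ~60 mm to go.

```bash
python3 -m crank '[[[0,0,0,0,0,7,-1],[0,0,0,0,0,7,-1],[0,0,0,0,0,7,-1],[0,0,0,0,0,7,-1],[0,0,0,0,0,7,-1],[0,0,0,0,0,6,-1],[0,0,0,0,0,5,-1],[0,0,0,0,0,3,-1]]]'
for i in 1 2 3; do python3 -m crank '[[[0,0,0,0,0,2,-1],[0,0,0,0,0,0,-1]]]' | grep -E "pos|force"; done
python3 - <<'E'
from geo import *
s=env.read_state(); p=np.array(s['eef_pos']); print('tcp board',inv(P,p)*1000,p)
snap('wrist','w21')
E
```

```text
clock: 32.33
eef_pos: [0.5257, 0.0081, 0.026]
tcp_rot: [-0.665, -0.239, 0.239, 0.666]
wrist_force: [1.6, -1.0, -1.1]
width: 0.001
eef_pos: [0.5244, 0.0096, 0.026]
wrist_force: [0.5, -1.6, 0.2]
eef_pos: [0.5233, 0.011, 0.0261]
wrist_force: [1.0, -1.1, -1.2]
eef_pos: [0.522, 0.0126, 0.0261]
wrist_force: [0.3, -1.5, 1.6]
tcp board [  4.24460766 -15.67197597] [0.5220482  0.01256954 0.02610202]
```

View pics/w21.png

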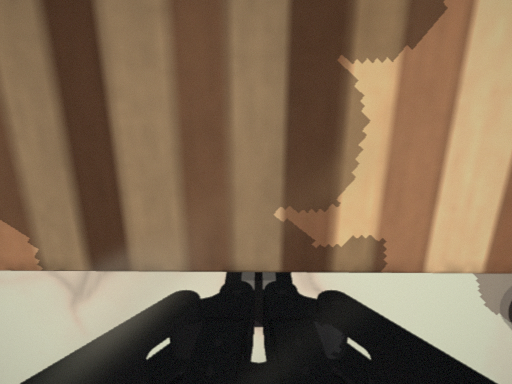

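```bash
for i in 1 2 3 4; do python3 -m crank '[[[0,0,0,0,0,1.5,-1],[0,0,0,0,0,0,-1]]]' | grep -E "pos|force"; done
```

```text
eef_pos: [0.5211, 0.0137, 0.0261]
wrist_force: [0.3, -1.0, -0.3]
eef_pos: [0.5202, 0.0148, 0.0261]
wrist_force: [0.4, -1.1, 0.4]
eef_pos: [0.5202, 0.0149, 0.0262]
wrist_force: [3.1, -4.3, -3.4]
eef_pos: [0.5202, 0.0149, 0.0262]
wrist_force: [4.6, -9.2, -5.9]
```

```bash
python3 -m crank '[[[0,0,0,0,0,-4,-1],[0,0,0,0,0,-10,-1],[0,0,0,0,0,-25,-1],[0,0,0,0,0,-25,-1],[0,0,0,0,-30,-10,-1],[0,0,0,0,-50,-10,-1],[0,0,0,0,-50,0,-1],[0,0,0,0,-50,0,-1],[0,0,0,0,0,0,-1],[0,0,0,0,0,0,-1]]]'
python3 - <<'E'
from geo import *
s=env.read_state(); p=np.array(s['eef_pos']); print('tcp board',inv(P,p)*1000,p)
snap('wrist','w22'); snap('scene','s22')
im=snap('scene','s22')
c=im[160:290,120:360]; cv2.imwrite('pics/s22c.png',cv2.convertScaleAbs(cv2.resize(c,None,fx=3.3,fy=3.3,interpolation=3),alpha=1.6)[:,:,::-1])
E
```

```text
clock: 35.38
eef_pos: [0.5714, -0.0475, 0.2057]
tcp_rot: [-0.665, -0.239, 0.239, 0.666]
wrist_force: [-0.7, 0.2, -1.2]
width: 0.001
tcp board [  4.29321873 -93.45274231] [ 0.57142044 -0.04753231  0.20568571]
```

View pics/w22.png

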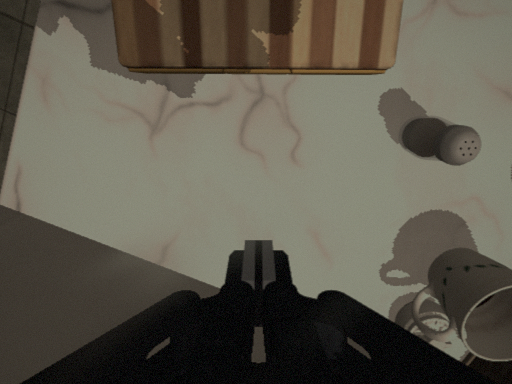

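View pics/s22c.png

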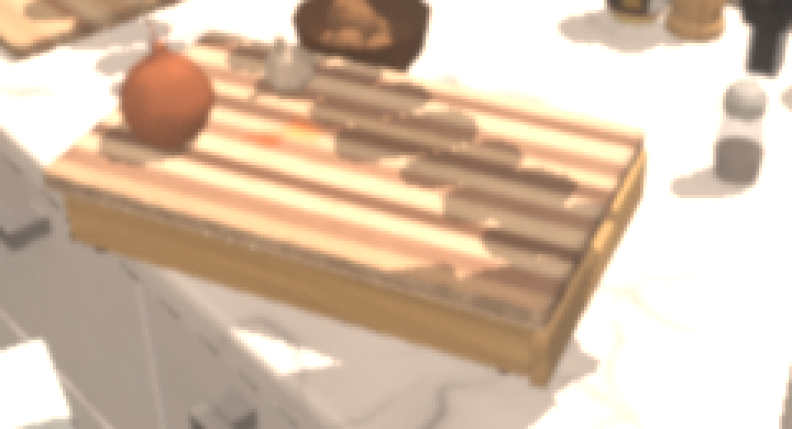

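Run:
```python
from geo import *
print(inv(P,[.5202,.0149])*1000)
print(env.finish_job(), env.read_state()['clock'])
```

```text
[  4.29391518 -12.69801554]
the job is handed in; nothing more can be done
the job is handed in; nothing more can be done
```

I handed the job in at about 35.5 s on the clock. The tray is home with all four shells inside.

**What I did**
- I hooked the shut fingertips inside the tray front and drew it out until it stopped moving, with the force rising to about 9 N.
- I swept the shells off one at a time, in the order a, d, b, c. No force reading during the sweeps was above about 1 N beyond noise.
- I pushed the front back in until it stopped, at about 12 N at most. Then I backed off and lifted clear.

**Last checks**
- **Shells:** before closing, the pictures showed all four in the pan, none stacked, and not visibly damaged. I could not see them once the tray was shut.
- **Tray:** the final pictures show the front nearly flush with the board end. The TCP positions at the two stops fit the full 130 mm stroke if the fingers are 22 mm deep, which is the pad width.
- **Other things:** the board is bare except for the onion and garlic. The onion, garlic and salt shaker look to be in their original places, and the gripper touches nothing.

**What disagreed:** the top, scene and wrist cameras placed the board up to about 5 mm apart, so I set the final distances by contact and by the wrist view.

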